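# Swing the slotted strap onto its stud

## Task

The strap on the fixture plate sits loose on its headed pivot bolt, with its free end parked under the microscope. Swing it well out from under the microscope by its square boss and let go with it lying flat on the plate, not yet on any bolt. Then take it again by the upright tab at its end, lift that end, swing it on until the slot is over the short headless stud (not the hex bolt), lower it until the strap lies flat over the stud, and let go; leave the microscope and the loose items alone.

Things in the scene. Friction and masses are not known exactly. Their poses are not given: they have to be found in the camera images.
- plate: Fixed dark steel fixture plate, 220 x 350 mm, 20 mm thick, its top 20 mm above the work surface (z = 0). Origin: under the pivot bolt's axis, at the plate's underside; the plate reaches from -70 to +150 mm along its x and +-175 mm along its y; z up. The pivot bolt stands on it: shank 9 mm across, round head 22 mm across and 9 mm high with its underside 16 mm and its top 25 mm above the plate's top, so the 6 mm strap is captive, with 10 mm of play up and down.
- stud: The second bolt: a plain headless steel stud, fixed upright on the plate, 14 mm across, 15 mm high, its last 4 mm tapered to 7 mm. It stands 128 to 136 mm from the pivot axis, roughly along the plate's +y or -y (either side). Origin: centre of its foot, at the plate's top face; z up.
- hexbolt: A fixed hex-head bolt screwed down on the other side of the plate: head about 20 mm wide on a 25 mm flange, 10 mm high in all. The slot does not go over it. Origin: centre of its foot, at the plate's top face.
- strap: Loose flat steel strap, 205 x 38 x 6 mm, about 0.3 kg, lying flat on the plate. Origin: centre of its round 12 mm hole (on the pivot bolt, 1.5 mm play all round), at its underside; x runs along the strap to the free end (from -20 to +185 mm), z up. Closed slot 30 mm long (along x) and 17.6 mm wide, centred 132 mm from the origin. It can tilt 0.15 rad on the bolt.
- strap_boss (a point): Grip point inside the square boss, 52 mm along the strap's x: the boss is 20 x 20 mm, from the strap's top (6 mm above its underside) to 32 mm above the underside; the point lies 20 mm above the underside. Axes as the strap's.
- strap_slot (a point): Centre of the slot, 132 mm along the strap's x, at the strap's underside. Axes as the strap's.
- strap_tab (a point): Grip point inside the upright tab at the free end, 167 mm along the strap's x: the tab is 8 mm thick (strap's y), 24 mm long (strap's x), its top 42 mm above the strap's underside; the point lies 24 mm above the underside. Axes as the strap's.
- microscope: Fixed microscope on a magnetic stand: a black tube 38 mm across hanging over the strap's tab, its lens end 89 mm and its top 182 mm above the work surface, held by a level 10 mm rod to an upright post 140 mm farther along its x, 220 mm high, on a 55 x 50 x 55 mm black block. Origin: on the work surface right below the lens; x points from the lens to the post.
- wrench: Loose open-end wrench, 150 mm long, lying on the work surface along its x; bystander.
- gauge_blocks: Loose pair of wrung steel gauge blocks, about 60 x 25 x 22 mm, origin under their middle; bystander.
- vblock: Loose dark steel V-block, 50 x 45 x 35 mm, origin under its middle; bystander.
Things that resemble listed ones, but are neither listed nor needed, are in the scene too. Several things have the shape of the strap; the one meant has the colours described above.

How it is judged:
By the outcome, as a careful person would: the job done as asked, in the order asked, and still so for the second after the job is handed in, with the robot touching nothing.
It also fails if it takes over 51 s, if anything falls off the work surface, if the arm or the gripper's body presses on something with over 40 N, if the wrist force passes 120 N, or if a joint passes its speed limit or range.

## Robot

A 6-joint arm with a two-finger parallel gripper is mounted at the origin on the work surface. World frame = base frame: x ahead of the robot, y to its left, z up, the work surface at z = 0. Lengths are in mm, angles in rad, forces in N, time in s.
With the tool pointing down it reaches from about 275 to 750 mm from the base axis. Payload 10.2 kg.
Tool frame: the origin (TCP) lies midway between the tips of the shut fingers; the grasp point (between the pads) lies 19 mm behind it; z points along the fingers, y is the line along which they close (so a half turn about z gives the same grasp; the last joint's range is limited). The gripper opens to 85 mm and grips with 20 to 120 N. Pads are 22 mm wide; open, the fingers measure 114 mm over their backs; the gripper's body (76 mm by 85 mm) begins 54 mm behind the grasp point. The pads swing forward as they close: fully open they stand 13 mm farther back than shut.
Start: joints at [0.927, 0.313, 1.498, -0, 1.331, -0.223], TCP at [214.471, 479.201, 231.294] pointing down, gripper open.
Joint ranges: [-2.94, 2.94], [-0.97, 2.17], [0.19, 2.56], [-1.23, 4.37], [0.02, 3.11], [-2.88, 2.88]. Speed limits (rad/s): [2.39, 2.39, 3.01, 3.14, 3.14, 3.14].

## Interface

Orientations are given as a unit quaternion [w, x, y, z].
In Python, from rig import ctrl gives the robot as it stands.
- The arm moves only by the tool send_rows, never from a script. Its argument "targets" is a list of rows, each an object with "offset": the shift along the world's x, y, z in cm, a list of three; "spin": the turn about the world's z in rad. A call has 1 to 8 rows; each row is the pose to reach, as a shift and turn from the pose commanded when the call began; what a row does not reach only later rows make up. A row lasts 1/12 s, in which the tool goes at most 41.7 mm and 7.16 degrees, less where a joint would pass 70% of its speed; a pose out of reach is approached as far as the arm can. A call with a gripper value outside its range is refused whole. "grip" is the opening, from 0 (shut) to 1 (fully open), set as the call begins (left out, the last holds). The fingers move at their own pace and stop on an object; "squeeze" is the grip in N (left out, the last holds). Time passes only in rows, so rows that repeat a pose let the fingers close. It gives the time, the measured TCP pose, the force, the opening and the grip force at its end, in the units of the state.
- ctrl.sense(): the state, without advancing time (a new reading comes with each control period).
- ctrl.capture(name): name is "side" or "top"; returns (picture, depth): 420x560x3 uint8, red, green, blue; 420x560 float32, mm along the optical axis (not along the pixel's ray), 0 where there is no reading.
- ctrl.calibration(name): a dict with "fx", "fy", "cx", "cy" (pixels), "view" (4x4, takes a point from world to camera coordinates). Camera axes: x right, y down, z forward; pixel columns grow to the right and rows downward; lengths in mm; the calibration is good to about 2 mm. A picture is of the moment at which its call begins. calibration takes no time and is no camera call.
- ctrl.finish_job(): hands the job in; it is judged then, once.
Trained networks look in the newest picture that a camera, given by its name, has taken for a name from the list of things; names that differ only in an ending like _2 or _b are one class to them, and where a whole thing is asked for, a point or a joint stands for the part that bears it (a point fixed in the world has none). Each returns a list of dicts, best first, with "conf" (0 to 1); they miss things now and then, are a little off and sometimes report something else, mostly with a low value. They report only what shows in the picture. A call takes as long as a camera call. They do not tell look-alikes from the thing itself.
- ctrl.search_frame(camera, query): "box" ([left, top, right, bottom] in pixels, round what is visible of it).
- ctrl.place_of(camera, query): "uv" ([column, row] in pixels: a listed point, or the origin of a listed thing).
The state is a dict: "time_s": time; "joints": joint angles; "dq": joint speeds; "tau": joint torques, N m; "eef_pos": TCP position; "ee_rot": TCP orientation; "force": force on the tool from outside, world axes, zero at the start; "wrist_torque": the same for the moment, N m; "grip_width": opening from 0.0 (shut) to 1.0 (fully open); "grip_force": force on a finger pad.
Only numpy, scipy, OpenCV 4.12 (cv2) and the standard library are available. Lean on these libraries where they do the work, as an engineer would, in place of code of your own. Each camera call takes 0.05 s, during which the arm holds its last target. There are 200 camera calls.

## Working session

There is one attempt and no reset: what is moved stays moved. The work goes in short steps, Python scripts to look and compute and a tool call to move; the robot and the scene stay as the last step left them, time stands still between calls to the robot, and variables do not carry over. Pictures are saved under pics/ and viewed, at most 10 in all, crops included, and the job is handed in when it is done.

Besides the shell and the picture viewer there is one more tool, called as name(argument=value, ...), one argument or row to a line, values as JSON. send_rows: Moves the arm, as the interface text tells. Its arguments: {"type":"object","properties":{"targets":{"type":"array"},"grip":{"type":"number"},"squeeze":{"type":"number"}},"required":["targets"]}

```bash
mkdir -p pics; cat > h.py <<'E'
import numpy as np, cv2
from rig import ctrl
def world(cam,uv,d=None,z=None):
    c=ctrl.calibration(cam);V=np.array(c["view"]);R,t=V[:3,:3],V[:3,3]
    r=np.array([(uv[0]-c["cx"])/c["fx"],(uv[1]-c["cy"])/c["fy"],1.])
    o=-R.T@t;w=R.T@r
    s=d if z is None else (z-o[2])/w[2]
    return o+w*s
def px(cam,p):
    c=ctrl.calibration(cam);V=np.array(c["view"]);q=V[:3,:3]@np.array(p,float)+V[:3,3]
    return np.array([c["fx"]*q[0]/q[2]+c["cx"],c["fy"]*q[1]/q[2]+c["cy"]])
E
python3 - <<'E'
from h import *
np.set_printoptions(precision=1,suppress=True)
ims=[]
Z=dict(strap=20,strap_boss=40,strap_slot=20,strap_tab=44,stud=20,hexbolt=20,microscope=0,plate=0)
for n in("top","side"):
    im,d=ctrl.capture(n);np.save(n+"_d.npy",d);cv2.imwrite(f"pics/{n}0.png",im[:,:,::-1])
    for q in Z:
        for r in ctrl.place_of(n,q)[:3]:
            u=np.array(r["uv"]);dd=d[int(min(419,max(0,u[1]))),int(min(559,max(0,u[0])))]
            print(n,q,round(r["conf"],2),u,"z-plane",world(n,u,z=Z[q]),"depth",world(n,u,d=dd))
E
```

```text
top strap 0.91 [144.1 132.9] z-plane [782.7 396.4  20. ] depth [788.9 401.7   0.8]
top strap 0.85 [173.  281.9] z-plane [364.5 293.3  20. ] depth [364.9 297.1   1.1]
top strap 0.69 [302.1 234.5] z-plane [501.2 -56.4  20. ] depth [498.4 -55.1  43.5]
top strap_boss 0.9 [351.1 317.6] z-plane [ 278.5 -188.8   40. ] depth [ 277.9 -190.8   26.7]
top strap_boss 0.9 [178.9 298.3] z-plane [321.1 271.4  40. ] depth [321.1 272.2  35.5]
top strap_boss 0.67 [161.3 136.9] z-plane [765.8 342.3  40. ] depth [768.3 344.2  32. ]
top strap_slot 0.95 [315.7 185.6] z-plane [640.2 -92.9  20. ] depth [640.2 -92.9  20.1]
top strap_slot 0.94 [376.8 311.4] z-plane [ 295.3 -261.7   20. ] depth [ 294.6 -266.1   -1.7]
top strap_slot 0.8 [183.1 151.7] z-plane [730.1 283.3  20. ] depth [735.8 287.3  -0.1]
top strap_tab 0.82 [393.7 312. ] z-plane [ 295.3 -302.    44. ] depth [ 295.3 -302.4   42.5]
top strap_tab 0.69 [317.1 169. ] z-plane [682.2 -94.6  44. ] depth [653.4 -85.2 158. ]
top strap_tab 0.64 [204.8 333. ] z-plane [232.2 198.2  44. ] depth [232.1 198.4  42.6]
top hexbolt 0.51 [346.  220.1] z-plane [ 543.9 
[... 1001 characters left out ...]
side strap_slot 0.6 [164.5 291.6] z-plane [730.9 302.3  20. ] depth [740.3 288.   -1.4]
side strap_tab 0.88 [176.2 272.9] z-plane [715.  265.6  44. ] depth [723.  251.9  25.4]
side strap_tab 0.78 [396.6 293.8] z-plane [238.6 216.9  44. ] depth [237.1 211.   36.6]
side strap_tab 0.75 [379.8 156.3] z-plane [ 286.8 -285.4   44. ] depth [ 280.1 -355.6   -3.8]
side stud 0.53 [281. 235.] z-plane [516.3  78.2  20. ] depth [515.5  82.6  24.6]
side hexbolt 0.57 [289.8 172.1] z-plane [ 540.6 -178.7   20. ] depth [ 539.9 -174.    23.6]
side hexbolt 0.25 [247.  186.4] z-plane [646.3 -86.6  20. ] depth [646.2 -86.5  20.1]
side plate 0.75 [294.7 206.8] z-plane [503.6 -54.5   0. ] depth [500.5 -30.7  21.7]
```

View pics/top0.png

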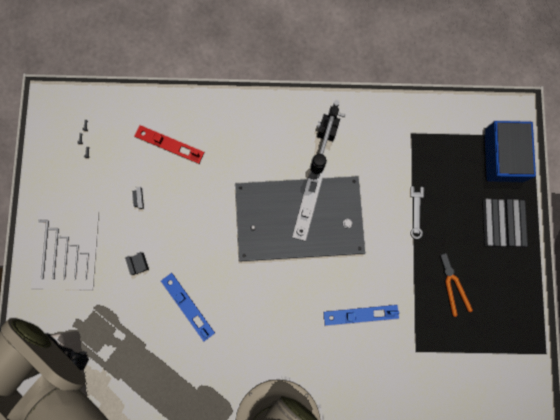

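View pics/side0.png

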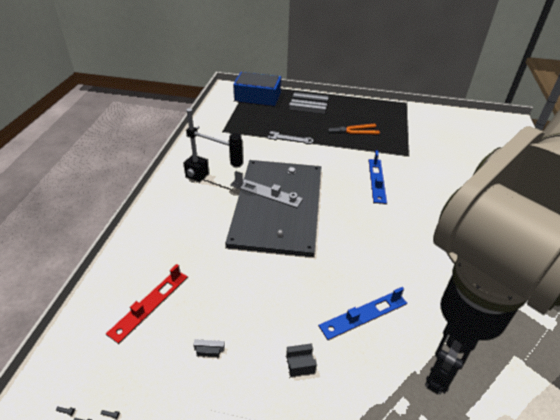

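The top view shows the steel strap on the plate: pivot head near (300,232), boss (306,212), slot (315,186), and the tab hidden under the microscope at (318,163). The small stud is at (253,228) and the larger hex bolt at (347,223). The red and blue straps are look-alikes. Next I refine these positions using depth.

```bash
python3 - <<'E'
from h import *
np.set_printoptions(precision=1,suppress=True)
S=ctrl.sense();print(S["eef_pos"],S["ee_rot"],S["time_s"],S["grip_width"])
for n in("top","side"):
    d=np.load(n+"_d.npy");c=ctrl.calibration(n);V=np.array(c["view"])
    v,u=np.mgrid[:420,:560];P=np.stack([(u-c["cx"])/c["fx"]*d,(v-c["cy"])/c["fy"]*d,d],-1)
    W=(P-V[:3,3])@V[:3,:3];np.save(n+"_w.npy",W)
    def reg(nm,x,y,z0,z1,r):
        m=(d>0)&(np.hypot(W[...,0]-x,W[...,1]-y)<r)&(W[...,2]>z0)&(W[...,2]<z1)
        q=W[m]
        if len(q): print(n,nm,len(q),"mean",q.mean(0),"min",q.min(0),"max",q.max(0))
    reg("pivot",508,-55,39,49,22);reg("boss",561,-68,47,60,22);reg("stud",514,80,28,40,20);reg("hex",541,-178,25,36,25)
    reg("tab",668,-102,45,70,30);reg("tube",675,-93,85,200,40)
    m=(W[...,2]>15)&(W[...,2]<23.5)&(W[...,0]>380)&(W[...,0]<720)&(abs(W[...,1]+40)<230)
    print(n,"plate",cv2.minAreaRect(W[m][:,:2].astype(np.float32)))
    m=(W[...,2]>23.5)&(W[...,2]<30)&(np.hypot(W[...,0]-508,W[...,1]+55)<200)&(W[...,1]<0)&(W[...,1]>-140)
    q=W[m];print(n,"strap",len(q),cv2.minAreaRect(q[:,:2].astype(np.float32)),q.mean(0))
for n in("top","side"):
    im=cv2.imread(f"pics/{n}0.png");u=px(n,[580,-50,20]);x,y=int(u[0]),int(u[1])
    cv2.imwrite(f"pics/c_{n}.png",cv2.resize(im[y-75:y+75,x-95:x+95],None,fx=4,fy=4,interpolation=cv2.INTER_CUBIC)[:600,:800]);print(x-95,y-75)
E
python3 -c "
import cv2,numpy as np
a=[cv2.imread(f'pics/c_{n}.png') for n in('top','side')]
cv2.imwrite('pics/c.png',np.hstack([cv2.resize(i,(400,316)) for i in a]))"
```

```text
[214.5 479.2 231.3] [0.  0.2 1.  0. ] 0.9 0.998162248934558
top pivot 48 mean [506.7 -50.   43.6] min [497.  -60.3  39.4] max [516.3 -41.   47.9]
top boss 50 mean [557.4 -63.4  51.4] min [546.3 -72.9  47.3] max [568.3 -51.1  56.7]
top stud 16 mean [516.1  80.6  33.1] min [510.   76.5  28.4] max [520.7  85.1  38.8]
top hex 42 mean [ 534.7 -179.1   28.4] min [ 518.1 -199.6   25.2] max [ 554.1 -157.9   32.6]
top tab 10 mean [658.9 -88.8  55.4] min [656.1 -93.   45.5] max [661.6 -85.4  61.9]
top tube 294 mean [669.4 -87.  159.6] min [ 652.4 -105.7   94.3] max [713.9 -69.3 185.9]
top plate ((556.941162109375, -46.37260437011719), (239.5806121826172, 350.2830810546875), 4.632728099822998)
top strap 614 ((558.3214721679688, -69.64037322998047), (137.7273712158203, 246.7814483642578), 89.38774871826172) [569.4 -70.6  25.6]
side pivot 45 mean [509.7 -49.1  43.9] min [499.1 -60.8  39.4] max [520.6 -38.3  47.4]
side boss 45 mean [559.6 -63.3  51. ] min [548.7 -77.   47.4] max [571.5 -51.3  55.7]
side stud 22 mean [518.3  82.4  32.7] min [513.   76.1  28.2] max [524.   88.8  37.1]
side hex 31 mean [ 537.6 -179.2   28.9] min [ 528.6 -191.9   25.1] max [ 557.1 -169.8   32.8]
side tab 52 mean [670.9 -90.1  55.3] min [659.8 -97.1  45.1] max [683.9 -82.9  63. ]
side tube 485 mean [672.9 -78.8 145.1] min [ 654.8 -103.9   88. ] max [714.2 -67.2 183.8]
side plate ((565.49853515625, -46.497406005859375), (251.57174682617188, 355.3706359863281), 4.7091851234436035)
side strap 527 ((571.3533325195312, -67.17936706542969), (121.56037139892578, 242.7993927001953), 81.22416687011719) [584.5 -67.4  25.9]
205 131
172 123
```

View pics/c_top.png

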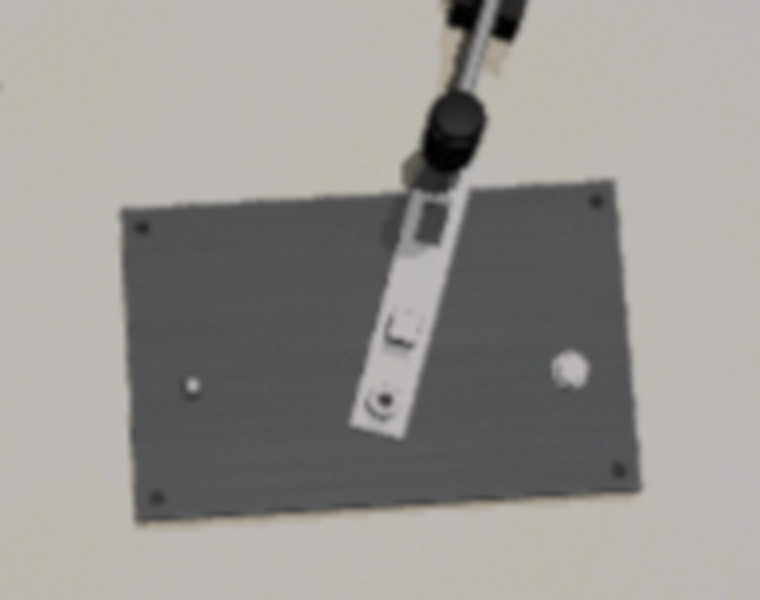

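The crop shows the pivot head at (382,402), the boss at (403,330) and the slot at (432,222). The stud is at (191,386) and the hex bolt at (570,370). The two cameras agree:
- **Pivot:** about (508,-49.5).
- **Boss:** about (558.5,-63.4), 52 mm from the pivot as it should be.
- **Stud:** about (517,81.5), 131 mm from the pivot, also within range.
- **Strap angle:** about -15°.

```bash
cat >> h.py <<'E'
from scipy.spatial.transform import Rotation as Ro
def tool():
    S=ctrl.sense();w,x,y,z=S["ee_rot"];Y=Ro.from_quat([x,y,z,w]).as_matrix()
    return np.array(S["eef_pos"]),np.arctan2(Y[1,1],Y[0,1]),S
E
python3 -c "
from h import *
p,y,S=tool();print(p,y,'strap y',np.pi/2-.265,'spin',(np.pi/2-.265-y),(np.pi/2-.265-y)-np.pi)"
```

```text
[214.46543535 479.19497297 231.31059594] 1.1500564049121502 strap y 1.3057963267948964 spin 0.1557399218827462 -2.985852731707047
```

send_rows(
  targets=[
    {"offset": [34.4,-54.3,-6],"spin": -2.986},
    {"offset": [34.4,-54.3,-6],"spin": -2.986},
    {"offset": [34.4,-54.3,-6],"spin": -2.986},
    {"offset": [34.4,-54.3,-6],"spin": -2.986},
    {"offset": [34.4,-54.3,-6],"spin": -2.986},
    {"offset": [34.4,-54.3,-6],"spin": -2.986},
    {"offset": [34.4,-54.3,-6],"spin": -2.986},
    {"offset": [34.4,-54.3,-6],"spin": -2.986},
  ],
  grip=1,
  squeeze=50,
)

```text
time_s: 1.57
eef_pos: [392.8, 197.0, 200.4]
ee_rot: [0.0, 0.654, 0.756, 0.0]
force: [0.3, 0.7, -0.4]
grip_width: 0.995
grip_force: 0.0
```

```bash
python3 -c "
from h import *
p,y,S=tool();print(p,y,S['time_s'],S['joints'],'rem',([558.5,-63.4,171]-p)/10,(np.pi/2-.265-np.pi-y))"
```

```text
[392.76998694 196.95885984 200.41003422] 0.14385302551120904 1.5667 [1.96909179e-01 1.52501060e-01 1.78631409e+00 4.87932626e-05
 1.20204843e+00 5.30385523e-02] rem [ 16.57300131 -26.03588598  -2.94100342] -1.9796493523061058
```

send_rows(
  targets=[
    {"offset": [16.5,-26,-3],"spin": -1.98},
    {"offset": [16.5,-26,-3],"spin": -1.98},
    {"offset": [16.5,-26,-3],"spin": -1.98},
    {"offset": [16.5,-26,-3],"spin": -1.98},
    {"offset": [16.5,-26,-3],"spin": -1.98},
    {"offset": [16.5,-26,-3],"spin": -1.98},
    {"offset": [16.5,-26,-3],"spin": -1.98},
    {"offset": [16.5,-26,-3],"spin": -1.98},
  ],
)

```text
time_s: 2.23
eef_pos: [558.6, -65.4, 169.5]
ee_rot: [0.0, 0.937, 0.348, -0.0]
force: [0.3, 0.5, -1.0]
grip_width: 0.998
grip_force: 0.0
```

send_rows(
  targets=[
    {"offset": [0,0,0],"spin": -0.98},
    {"offset": [0,0,0],"spin": -0.98},
    {"offset": [0,0,0],"spin": -0.98},
    {"offset": [0,0,0],"spin": -0.98},
    {"offset": [0,0,0],"spin": -0.98},
    {"offset": [0,0,0],"spin": -0.98},
    {"offset": [0,0,0],"spin": -0.98},
    {"offset": [0,0,0],"spin": -0.98},
  ],
)

```text
time_s: 2.9
eef_pos: [557.1, -61.2, 170.3]
ee_rot: [-0.0, 0.991, -0.132, -0.0]
force: [-0.9, 0.0, -0.7]
grip_width: 1.001
grip_force: 0.0
```

```bash
python3 -c "
from h import *
p,y,S=tool();print(p,y,S['time_s'],S['joints'],'rem',([558.5,-63.4,29]-p)/10,(np.pi/2-.265-np.pi-y))"
```

```text
[557.09486682 -61.17091368 170.29338321] -1.836299479932184 2.9 [-3.18400709e-01  4.42504558e-01  1.47661271e+00  4.86355796e-06
  1.22252667e+00  1.51789711e+00] rem [  0.14051332  -0.22290863 -14.12933832] 0.0005031531372872156
```

send_rows(
  targets=[
    {"offset": [0,-0.1,-3],"spin": 0},
    {"offset": [0,-0.1,-6],"spin": 0},
    {"offset": [0.1,-0.2,-9],"spin": 0},
    {"offset": [0.1,-0.2,-11],"spin": 0},
    {"offset": [0.1,-0.2,-12.5],"spin": 0},
    {"offset": [0.1,-0.2,-13.5],"spin": 0},
    {"offset": [0.1,-0.2,-14.1],"spin": 0},
    {"offset": [0.1,-0.2,-14.1],"spin": 0},
  ],
)

```text
time_s: 3.57
eef_pos: [557.8, -63.1, 28.6]
ee_rot: [-0.0, 0.992, -0.129, -0.001]
force: [0.9, 0.3, -0.5]
grip_width: 1.004
grip_force: 0.0
```

send_rows(
  targets=[
    {"offset": [0,0,0],"spin": 0},
    {"offset": [0,0,0],"spin": 0},
    {"offset": [0,0,0],"spin": 0},
    {"offset": [0,0,0],"spin": 0},
    {"offset": [0,0,0],"spin": 0},
    {"offset": [0,0,0],"spin": 0},
    {"offset": [0,0,0],"spin": 0},
    {"offset": [0,0,0],"spin": 0},
  ],
  grip=0,
  squeeze=50,
)

```text
time_s: 4.23
eef_pos: [558.4, -63.2, 29.9]
ee_rot: [0.0, 0.992, -0.129, 0.0]
force: [-1.5, 0.5, 5.7]
grip_width: 0.218
grip_force: 50.3
```

```bash
python3 - <<'E'
from h import *
np.set_printoptions(precision=2,suppress=True)
p,y,S=tool();print(p,y,S['time_s'],S['force'],S['grip_width'],S['grip_force'])
c=np.array([508,-49.5]);r=p[:2]-c;print("radius",np.hypot(*r),"ang",np.arctan2(r[1],r[0]),"yaw-angle",y+np.pi/2)
for k in range(1,23):
    a=k*.055;R=np.array([[np.cos(a),-np.sin(a)],[np.sin(a),np.cos(a)]]);print(k,round(a,3),(R@r-r)/10)
E
```

```text
[558.38 -63.21  29.91] -1.829909928259804 4.2333 [-1.45  0.51  5.73] 0.21820048089934327 50.31147301197052
radius 52.21189741533038 ang -0.26576367879624996 yaw-angle -0.25911360146490736
1 0.055 [0.07 0.28]
2 0.11 [0.12 0.56]
3 0.165 [0.16 0.85]
4 0.22 [0.18 1.13]
5 0.275 [0.18 1.42]
6 0.33 [0.17 1.71]
7 0.385 [0.15 1.99]
8 0.44 [0.1  2.28]
9 0.495 [0.05 2.56]
10 0.55 [-0.03  2.84]
11 0.605 [-0.11  3.11]
12 0.66 [-0.22  3.38]
13 0.715 [-0.33  3.64]
14 0.77 [-0.47  3.89]
15 0.825 [-0.61  4.14]
16 0.88 [-0.77  4.38]
17 0.935 [-0.94  4.61]
18 0.99 [-1.13  4.83]
19 1.045 [-1.32  5.04]
20 1.1 [-1.53  5.24]
21 1.155 [-1.75  5.43]
22 1.21 [-1.98  5.6 ]
```

send_rows(
  targets=[
    {"offset": [0.07,0.28,0],"spin": 0.055},
    {"offset": [0.12,0.56,0],"spin": 0.11},
    {"offset": [0.16,0.85,0],"spin": 0.165},
    {"offset": [0.18,1.13,0],"spin": 0.22},
    {"offset": [0.18,1.42,0],"spin": 0.275},
    {"offset": [0.17,1.71,0],"spin": 0.33},
    {"offset": [0.15,1.99,0],"spin": 0.385},
    {"offset": [0.1,2.28,0],"spin": 0.44},
  ],
)

```text
time_s: 4.9
eef_pos: [559.3, -41.5, 29.9]
ee_rot: [0.001, 0.996, 0.091, 0.0]
force: [-2.9, -8.5, 5.8]
grip_width: 0.224
grip_force: 50.4
```

```bash
python3 - <<'E'
from h import *
np.set_printoptions(precision=2,suppress=True)
p,y,S=tool();print(p,y,S['time_s'],S['force'],S['wrist_torque'],S['grip_width'],S['grip_force'])
c=np.array([508,-49.5]);r=p[:2]-c;print("radius",np.hypot(*r),"ang",np.arctan2(r[1],r[0]),"yaw-angle",y+np.pi/2)
E
```

```text
[559.34 -41.5   29.9 ] -1.38763018352839 4.9 [-2.92 -8.53  5.84] [-1.19  0.45 -0.18] 0.22411513129585747 50.361687541007996
radius 51.96001975377522 ang 0.15464896514594545 yaw-angle 0.1831661432665066
```

Low forces, so I continue (offsets relative to row 8).

send_rows(
  targets=[
    {"offset": [-0.05,0.28,0],"spin": 0.055},
    {"offset": [-0.13,0.56,0],"spin": 0.11},
    {"offset": [-0.21,0.83,0],"spin": 0.165},
    {"offset": [-0.32,1.1,0],"spin": 0.22},
    {"offset": [-0.43,1.36,0],"spin": 0.275},
    {"offset": [-0.57,1.61,0],"spin": 0.33},
    {"offset": [-0.71,1.86,0],"spin": 0.385},
    {"offset": [-0.87,2.1,0],"spin": 0.44},
  ],
)

```text
time_s: 5.57
eef_pos: [550.4, -21.5, 29.9]
ee_rot: [0.002, 0.952, 0.307, -0.0]
force: [-5.7, -14.8, 6.4]
grip_width: 0.221
grip_force: 50.5
```

send_rows(
  targets=[
    {"offset": [-0.17,0.23,0],"spin": 0.055},
    {"offset": [-0.36,0.45,0],"spin": 0.11},
    {"offset": [-0.55,0.66,0],"spin": 0.165},
    {"offset": [-0.76,0.86,0],"spin": 0.22},
    {"offset": [-0.98,1.05,0],"spin": 0.275},
    {"offset": [-0.98,1.05,0],"spin": 0.275},
    {"offset": [-0.98,1.05,0],"spin": 0.275},
  ],
)

```text
time_s: 6.15
eef_pos: [540.5, -11.5, 29.9]
ee_rot: [0.002, 0.901, 0.433, -0.001]
force: [-6.0, -16.1, 7.2]
grip_width: 0.22
grip_force: 50.6
```

send_rows(
  targets=[
    {"offset": [0,0,0],"spin": 0},
    {"offset": [0,0,0],"spin": 0},
    {"offset": [0,0,0],"spin": 0},
    {"offset": [0,0,0],"spin": 0},
    {"offset": [0,0,0],"spin": 0},
    {"offset": [0,0,0],"spin": 0},
  ],
  grip=1,
)

```text
time_s: 6.65
eef_pos: [540.6, -8.7, 29.2]
ee_rot: [-0.0, 0.901, 0.433, -0.0]
force: [-0.5, -0.6, 0.1]
grip_width: 1.0
grip_force: 0.0
```

send_rows(
  targets=[
    {"offset": [0,0,3],"spin": 0},
    {"offset": [0,0,7],"spin": 0},
    {"offset": [-4,0,10],"spin": 0},
    {"offset": [-8,0,12],"spin": 0},
    {"offset": [-12,0,12],"spin": 0},
    {"offset": [-16,0,12],"spin": 0},
    {"offset": [-18,0,12],"spin": 0},
  ],
)

```text
time_s: 7.23
eef_pos: [357.5, -8.2, 149.2]
ee_rot: [-0.0, 0.901, 0.433, -0.0]
force: [0.8, -0.1, 0.3]
grip_width: 0.999
grip_force: 0.0
```

```bash
python3 - <<'E'
from h import *
np.set_printoptions(precision=1,suppress=True)
p,y,S=tool();print(p,y,S['time_s'],S['joints'])
tl=[]
for n in("top","side"):
    im,d=ctrl.capture(n);c=ctrl.calibration(n);V=np.array(c["view"])
    v,u=np.mgrid[:420,:560];P=np.stack([(u-c["cx"])/c["fx"]*d,(v-c["cy"])/c["fy"]*d,d],-1)
    W=(P-V[:3,3])@V[:3,:3]
    a=.89;e=np.array([np.cos(a),np.sin(a)]);b=np.array([508,-49.5])
    for nm,r,z0,z1,rr in(("pivot",0,39,49,20),("boss",52,47,58,22),("tab",167,50,68,25)):
        q0=b+r*e;m=(d>0)&(np.hypot(W[...,0]-q0[0],W[...,1]-q0[1])<rr)&(W[...,2]>z0)&(W[...,2]<z1)
        q=W[m]
        if len(q):print(n,nm,len(q),q.mean(0),(q.min(0)+q.max(0))/2)
    m=(abs(W[...,2]-26)<2.5)&(np.hypot(W[...,0]-b[0],W[...,1]-b[1])<190)
    L=np.stack([(W[...,0]-b[0])*e[0]+(W[...,1]-b[1])*e[1],-(W[...,0]-b[0])*e[1]+(W[...,1]-b[1])*e[0]],-1)
    m&=(abs(L[...,1])<35)&(L[...,0]>-25);q=W[m][:,:2];q3=W[m];R=cv2.minAreaRect(q.astype(np.float32));print(n,"strap",len(q),R,q3.mean(0))
    for k,z in(("strap_tab",44),("strap_slot",20),("strap_boss",40),("stud",20)):
        for r in ctrl.place_of(n,k):
            w=world(n,r["uv"],z=z)
            if np.hypot(*(w[:2]-b))<190:print(n,k,round(r["conf"],2),np.array(r["uv"]),w)
    x,yy=px(n,[550,20,20]).astype(int);tl.append(cv2.resize(im[yy-75:yy+75,x-50:x+50,::-1],(400,600),interpolation=cv2.INTER_CUBIC));print(x-50,yy-75)
cv2.imwrite("pics/s1.png",np.hstack(tl))
E
```

```text
[357.5  -8.2 149.2] -0.6745518758761647 7.2333 [-0.4  0.   2.1 -0.   1.   0.3]
top pivot 46 [507.6 -50.5  43.8] [506.9 -50.6  43.6]
top boss 50 [539.3  -7.6  51.1] [538.9  -7.7  52.1]
top tab 32 [609.6  81.9  59.7] [609.3  82.1  59.1]
top strap 475 ((559.8372802734375, 13.369491577148438), (212.8345184326172, 68.18614196777344), 51.03608703613281) [556.6  14.1  25.5]
top strap_tab 0.96 [251.8 190.4] [617.8  84.9  44. ]
top strap_slot 0.71 [266.1 200. ] [596.2  45.5  20. ]
top strap_boss 0.7 [283.2 217.2] [545.5  -2.9  40. ]
top stud 0.51 [249.6 225.3] [523.9  89.6  20. ]
224 141
side pivot 45 [509.7 -49.   44.1] [509.7 -49.5  43.4]
side boss 53 [541.7  -7.   51. ] [542.4  -7.5  51.4]
side tab 51 [612.2  83.8  58.1] [613.4  83.6  57.7]
side strap 552 ((560.9473266601562, 15.680328369140625), (205.91806030273438, 61.200443267822266), 45.01543045043945) [561.3  21.8  25.8]
side strap_tab 0.69 [241.7 222.9] [615.6  81.8  44. ]
side strap_slot 0.8 [253.9 222.7] [592.5  50.7  20. ]
side strap_boss 0.72 [280.7 206. ] [534.1  -5.5  40. ]
side stud 0.51 [282.3 232.8] [514.6  70.   20. ]
222 142
```

View pics/s1.png

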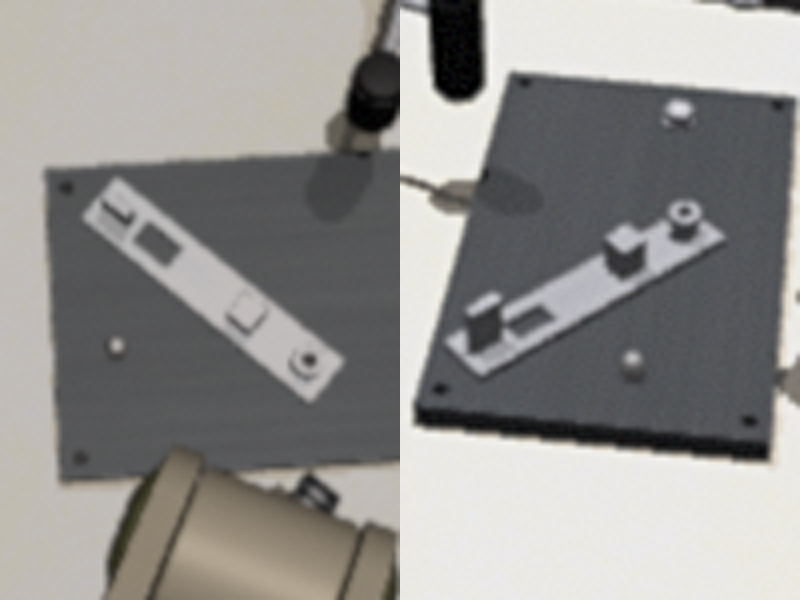

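The strap now lies flat, clear of the microscope: in the left crop the tab is at (117,212), the slot at (157,243) and the stud at (117,345). The tab is at about (611,83), 167.7 mm from the pivot, with the strap at 0.913 rad. I grasp the tab next.

send_rows(
  targets=[
    {"offset": [4,1.4,0],"spin": 0.017},
    {"offset": [8,2.9,0],"spin": 0.017},
    {"offset": [12,4.3,0],"spin": 0.017},
    {"offset": [16,5.8,0],"spin": 0.017},
    {"offset": [20,7.2,0],"spin": 0.017},
    {"offset": [23,8.3,0],"spin": 0.017},
    {"offset": [25.3,9.1,0],"spin": 0.017},
    {"offset": [25.3,9.1,0],"spin": 0.017},
  ],
)

```text
time_s: 8.4
eef_pos: [616.5, 83.6, 147.7]
ee_rot: [-0.0, 0.897, 0.441, 0.0]
force: [0.2, -1.9, -0.6]
grip_width: 0.997
grip_force: 0.0
```

send_rows(
  targets=[
    {"offset": [0,0,-3],"spin": 0},
    {"offset": [0,0,-6],"spin": 0},
    {"offset": [0,0,-8.5],"spin": 0},
    {"offset": [0,0,-10.5],"spin": 0},
    {"offset": [0,0,-11.5],"spin": 0},
    {"offset": [0,0,-11.9],"spin": 0},
    {"offset": [0,0,-11.9],"spin": 0},
  ],
)

```text
time_s: 8.98
eef_pos: [613.4, 82.1, 30.0]
ee_rot: [-0.0, 0.898, 0.441, -0.0]
force: [-0.5, -0.0, 0.3]
grip_width: 0.999
grip_force: 0.0
```

send_rows(
  targets=[
    {"offset": [0,0,0],"spin": 0},
    {"offset": [0,0,0],"spin": 0},
    {"offset": [0,0,0],"spin": 0},
    {"offset": [0,0,0],"spin": 0},
    {"offset": [0,0,0],"spin": 0},
    {"offset": [0,0,0],"spin": 0},
    {"offset": [0,0,0],"spin": 0},
    {"offset": [0,0,0],"spin": 0},
  ],
  grip=0,
  squeeze=45,
)

```text
time_s: 9.65
eef_pos: [613.7, 82.2, 30.6]
ee_rot: [0.0, 0.898, 0.441, 0.0]
force: [-0.3, 0.1, 3.6]
grip_width: 0.087
grip_force: 44.5
```

```bash
python3 - <<'E'
from h import *
np.set_printoptions(precision=2,suppress=True)
p,y,S=tool();print(p,y,S['time_s'],S['force'],S['grip_width'],S['grip_force'],S['joints'])
c=np.array([508.6,-50]);r=p[:2]-c;print("radius",np.hypot(*r),"ang",np.arctan2(r[1],r[0]),"yaw-angle",y+np.pi/2)
E
```

```text
[613.69  82.18  30.62] -0.6581783956459095 9.65 [-0.29  0.11  3.62] 0.08674704163520078 44.4941782951355 [-0.06  0.73  1.4   0.    1.01  0.6 ]
radius 168.86230883241794 ang 0.8990853553901346 yaw-angle 0.912617931148987
```

send_rows(
  targets=[
    {"offset": [0,0,0.3],"spin": 0},
    {"offset": [0,-0.05,0.7],"spin": 0},
    {"offset": [-0.05,-0.1,1.1],"spin": 0},
    {"offset": [-0.1,-0.15,1.5],"spin": 0},
    {"offset": [-0.15,-0.2,1.9],"spin": 0},
    {"offset": [-0.2,-0.25,2.3],"spin": 0},
    {"offset": [-0.25,-0.3,2.7],"spin": 0},
    {"offset": [-0.25,-0.3,2.7],"spin": 0},
  ],
)

```text
time_s: 10.32
eef_pos: [611.2, 78.9, 58.2]
ee_rot: [0.0, 0.898, 0.441, 0.0]
force: [-0.6, -0.4, -3.4]
grip_width: 0.089
grip_force: 43.7
```

```bash
cat > m.py <<'E'
from h import *
np.set_printoptions(precision=1,suppress=True)
def strap(a):
    p,y,S=tool();print("tcp",p,"ang",y+np.pi/2,S['time_s'],S['force'],S['wrist_torque'],S['grip_width'],S['grip_force'])
    b=np.array([508.6,-50]);tl=[]
    e=np.array([np.cos(a),np.sin(a)])
    for n in("top","side"):
        im,d=ctrl.capture(n);c=ctrl.calibration(n);V=np.array(c["view"])
        v,u=np.mgrid[:420,:560];P=np.stack([(u-c["cx"])/c["fx"]*d,(v-c["cy"])/c["fy"]*d,d],-1)
        W=(P-V[:3,3])@V[:3,:3];D=W[...,:2]-b
        L=np.stack([D@e,D@[-e[1],e[0]]],-1)
        for r0,r1 in((15,38),(68,85),(85,100),(100,114)):
            m=(d>0)&(L[...,0]>r0)&(L[...,0]<r1)&(abs(L[...,1])<24)&(W[...,2]>23.5)&(W[...,2]<60)
            if m.sum()>3:
                q=W[m];l=L[m];print(n,r0,r1,m.sum(),"zmed",np.median(q[:,2]),"lat",l[:,1].min(),l[:,1].max(),l[:,1].mean())
        for k,z in(("strap_slot",20),("stud",20),("strap_boss",40)):
            for r in ctrl.place_of(n,k):
                w=world(n,r["uv"],z=z)
                if np.hypot(*(w[:2]-b))<190:print(n,k,round(r["conf"],2),np.array(r["uv"]),w)
        x,yy=px(n,[550,20,20]).astype(int);tl.append(cv2.resize(im[yy-75:yy+75,x-50:x+50,::-1],(400,600),interpolation=cv2.INTER_CUBIC))
    return np.hstack(tl)
E
python3 - <<'E'
from m import *
strap(.905)
p,y,S=tool();c=np.array([508.6,-50]);r=p[:2]-c;print("radius",np.hypot(*r),"ang",np.arctan2(r[1],r[0]))
for k in range(1,18):
    a=k*.035;R=np.array([[np.cos(a),-np.sin(a)],[np.sin(a),np.cos(a)]]);print(k,round(a,3),np.round((R@r-r)/10,2))
E
```

```text
tcp [611.2  78.9  58.2] ang 0.9125886320541376 10.3167 [-0.6 -0.4 -3.4] [ 0.2 -0.1 -0.1] 0.08885782284229451 43.730188608169556
top 15 38 118 zmed 36.75828307590422 lat -18.238288390125778 20.60646998376001 1.7241850965837706
top 68 85 89 zmed 41.71838787176258 lat -16.929249737891652 20.176378364404155 1.7438756621539173
top 85 100 57 zmed 44.26862711128965 lat -17.16777586374024 17.50460667757237 -2.7824260992175787
top 100 114 12 zmed 44.54829968228352 lat -16.593955971121318 -1.4777761261913838 -11.540655575200278
top strap_slot 0.68 [266.  202.2] [589.9  45.6  20. ]
top strap_slot 0.3 [284.7 218.3] [545.5  -7.4  20. ]
top stud 0.34 [344.1 223. ] [ 535.7 -172.9   20. ]
top strap_boss 0.79 [284.9 219.8] [538.4  -7.7  40. ]
side 15 38 58 zmed 36.8822258602129 lat -18.38950280130886 19.159553330837255 6.769676051841102
side 68 85 68 zmed 42.53963992255069 lat -22.09644391783593 18.652935692302282 1.0892024025289413
side 85 100 62 zmed 44.23532881230571 lat -20.55040799932855 19.203827896592987 1.2459620752369744
side 100 114 56 zmed 45.63183550090715 lat -17.30294435845042 19.178058466963847 2.719172237456764
side strap_slot 0.95 [252.6 215.4] [602.3  25.   20. ]
side stud 0.5 [279.1 232.9] [522.3  72.1  20. ]
side strap_boss 0.8 [279.2 198.6] [543.7 -33.3  40. ]
radius 164.8731858603058 ang 0.8999162855344154
1 0.035 [-0.5  0.3]
2 0.07 [-0.9  0.7]
3 0.105 [-1.4  1. ]
4 0.14 [-1.9  1.3]
5 0.175 [-2.4  1.6]
6 0.21 [-2.9  1.9]
7 0.245 [-3.4  2.1]
8 0.28 [-4.   2.3]
9 0.315 [-4.5  2.5]
10 0.35 [-5.   2.7]
11 0.385 [-5.6  2.9]
12 0.42 [-6.2  3.1]
13 0.455 [-6.7  3.2]
14 0.49 [-7.3  3.3]
15 0.525 [-7.8  3.4]
16 0.56 [-8.4  3.5]
17 0.595 [-9.   3.5]
```

send_rows(
  targets=[
    {"offset": [-0.46,0.35,0],"spin": 0.034},
    {"offset": [-0.93,0.69,0],"spin": 0.07},
    {"offset": [-1.41,1.0,0],"spin": 0.104},
    {"offset": [-1.9,1.31,0],"spin": 0.138},
    {"offset": [-2.4,1.59,0],"spin": 0.172},
    {"offset": [-2.91,1.86,0],"spin": 0.207},
    {"offset": [-3.43,2.1,0],"spin": 0.241},
    {"offset": [-3.96,2.33,0],"spin": 0.275},
  ],
)

```text
time_s: 11.38
eef_pos: [570.8, 102.0, 57.0]
ee_rot: [0.0, 0.828, 0.56, -0.001]
force: [-1.8, -5.1, -4.8]
grip_width: 0.086
grip_force: 43.8
```

send_rows(
  targets=[
    {"offset": [-0.54,0.21,0],"spin": 0.034},
    {"offset": [-1.08,0.41,0],"spin": 0.069},
    {"offset": [-1.63,0.58,0],"spin": 0.103},
    {"offset": [-2.19,0.74,0],"spin": 0.137},
    {"offset": [-2.75,0.87,0],"spin": 0.171},
    {"offset": [-3.31,0.98,0],"spin": 0.206},
    {"offset": [-3.88,1.08,0],"spin": 0.24},
    {"offset": [-4.45,1.15,0],"spin": 0.274},
  ],
)

```text
time_s: 12.05
eef_pos: [526.6, 112.8, 57.1]
ee_rot: [0.001, 0.744, 0.668, -0.001]
force: [-0.4, -8.9, -4.3]
grip_width: 0.087
grip_force: 43.7
```

send_rows(
  targets=[
    {"offset": [-0.4,0.04,0],"spin": 0.022},
    {"offset": [-0.76,0.07,0],"spin": 0.044},
    {"offset": [-0.76,0.07,0],"spin": 0.044},
    {"offset": [-0.76,0.07,0],"spin": 0.044},
  ],
)

```text
time_s: 12.38
eef_pos: [519.4, 113.4, 57.2]
ee_rot: [0.001, 0.729, 0.684, -0.001]
force: [-0.3, -10.0, -5.0]
grip_width: 0.086
grip_force: 43.7
```

```bash
python3 - <<'E'
from m import *
im=strap(1.505);cv2.imwrite("pics/s2.png",im)
E
```

```text
tcp [519.4 113.4  57.2] ang 1.5064108267057599 12.3833 [ -0.3 -10.   -5. ] [-1.1 -0.1  0.2] 0.08576765582571459 43.7010383605957
top 15 38 122 zmed 36.56365201305536 lat -23.68907908030578 23.741546639765176 2.88694561132811
top 68 85 87 zmed 42.08670717461526 lat -15.555501714476597 21.503322331857245 3.160410899459336
top 85 100 79 zmed 43.77630350249123 lat -16.708691447553385 22.857918859628146 2.7748647677888174
top 100 114 66 zmed 44.6678788664987 lat -20.976372012053307 21.518612632505917 4.314215911732893
top strap_slot 0.7 [253.7 225.4] [523.9  78.2  20. ]
top strap_boss 0.74 [281.1 226. ] [521.1   2.4  40. ]
top strap_boss 0.21 [313.7 176.9] [660.4 -85.6  40. ]
side 68 85 18 zmed 43.13156273317901 lat 2.2807321160768916 13.478172196948503 7.926137871627939
side 85 100 5 zmed 44.96670182296759 lat -18.42335697234731 4.5573902713426815 -13.015766476030624
side 100 114 4 zmed 46.425312052325346 lat -17.01440648795875 -13.375500281387792 -14.72904874226429
side strap_slot 0.79 [276.9 228.6] [530.7  58.5  20. ]
side strap_boss 0.69 [287.2 206.1] [517.5  -8.9  40. ]
```

View pics/s2.png

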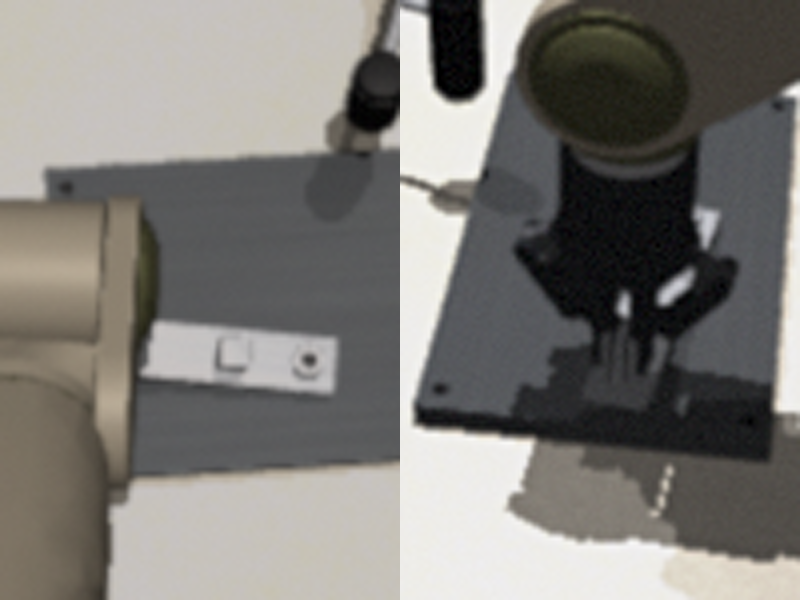

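The strap is lifted (underside about 20 mm above the plate near the slot) and lined up with the stud to within about 2 mm. There is a slight 10 N radial pull, so I ease inward while lowering in stages and watching the force.

send_rows(
  targets=[
    {"offset": [0,-0.15,0],"spin": 0},
    {"offset": [0,-0.15,-0.2],"spin": 0},
    {"offset": [0,-0.15,-0.4],"spin": 0},
    {"offset": [0,-0.15,-0.6],"spin": 0},
    {"offset": [0,-0.1,-0.8],"spin": 0},
    {"offset": [0,-0.1,-0.9],"spin": 0},
    {"offset": [0,-0.1,-0.9],"spin": 0},
  ],
)

```text
time_s: 13.37
eef_pos: [519.6, 113.7, 48.3]
ee_rot: [0.0, 0.73, 0.684, 0.0]
force: [0.1, -1.1, -0.5]
grip_width: 0.083
grip_force: 44.6
```

```bash
python3 - <<'E'
from m import *
strap(1.505)
E
```

```text
tcp [519.6 113.7  48.3] ang 1.506219564296039 13.3667 [ 0.1 -1.1 -0.5] [-0.5 -0.1  0.1] 0.08288277593004018 44.57489490509033
top 15 38 117 zmed 28.97545023127664 lat -23.424381444380774 22.071842333791075 2.449258733155005
top 68 85 87 zmed 33.517887230848224 lat -17.10405190617075 21.63284566707745 2.284412864470082
top 85 100 79 zmed 35.15499571477533 lat -23.76811214637048 21.005718659419404 1.906471419421028
top 100 114 61 zmed 36.11401085788797 lat -16.677455170515287 21.66759952954428 4.897257831090771
top strap_slot 0.93 [255.3 226.8] [520.1  73.7  20. ]
top strap_slot 0.7 [342.7 224.5] [ 531.4 -169.    20. ]
top strap_slot 0.25 [301.5 232.3] [507.3 -54.6  20. ]
top strap_boss 0.92 [281.2 228.8] [513.4   2.   40. ]
side 68 85 15 zmed 34.93794059966603 lat 3.048998541583771 14.453704909334046 9.289524017993704
side 85 100 9 zmed 36.43913356693811 lat -18.67890041560996 7.8605478832872455 -7.07921221196428
side 100 114 5 zmed 38.31368049965931 lat -16.285049255114394 -12.84897883004803 -14.242594606430448
```

Force is near zero and the slot underside is about 12 mm above the plate, below the stud's 15 mm top, so the slot looks engaged. Continue down.

send_rows(
  targets=[
    {"offset": [0,0,-0.2],"spin": 0},
    {"offset": [0,0,-0.4],"spin": 0},
    {"offset": [0,0.05,-0.6],"spin": 0},
    {"offset": [0,0.1,-0.8],"spin": 0},
    {"offset": [0,0.1,-0.9],"spin": 0},
    {"offset": [0,0.1,-0.9],"spin": 0},
  ],
)

```text
time_s: 14.27
eef_pos: [519.5, 114.8, 39.2]
ee_rot: [0.0, 0.73, 0.684, 0.0]
force: [1.6, 3.4, 0.7]
grip_width: 0.086
grip_force: 45.0
```

send_rows(
  targets=[
    {"offset": [0,0,-0.2],"spin": 0},
    {"offset": [0,0,-0.4],"spin": 0},
    {"offset": [0,0.05,-0.6],"spin": 0},
    {"offset": [0,0.1,-0.8],"spin": 0},
    {"offset": [0,0.1,-0.8],"spin": 0},
  ],
)

```text
time_s: 14.68
eef_pos: [519.5, 115.4, 31.0]
ee_rot: [0.0, 0.73, 0.684, -0.0]
force: [3.6, 0.4, 0.5]
grip_width: 0.081
grip_force: 45.0
```

```bash
python3 - <<'E'
from m import *
strap(1.505)
E
```

```text
tcp [519.5 115.4  31. ] ang 1.505841814000031 14.6833 [3.6 0.4 0.5] [-0.5 -0.6  0.1] 0.08143650876839544 44.995413422584534
top 15 38 87 zmed 25.42695475317033 lat -23.889513079823907 23.748170467800477 1.8053095446261795
top 68 85 58 zmed 26.47627828360216 lat -14.65301728252831 19.718614054501952 3.468283537210645
top 85 100 46 zmed 25.45837420655682 lat -16.52353135639044 20.44383891227832 -0.7604106444166704
top 100 114 50 zmed 26.31321639611491 lat -15.14689059135763 21.36547205697968 5.028577075697523
top strap_slot 0.79 [254.9 227. ] [519.5  74.8  20. ]
top strap_boss 0.79 [283.1 229.1] [512.6  -3.2  40. ]
side 15 38 11 zmed 25.67691179407881 lat 9.299933939440391 18.693074871886996 15.015882519030622
side 68 85 12 zmed 25.537045967561312 lat 9.68711825687652 18.828684830052687 14.727381942938443
side 85 100 15 zmed 26.570329255438278 lat -18.133235782175053 15.552711451814865 7.035564011407918
side 100 114 9 zmed 25.72961493903977 lat -17.41861668155208 8.889052846242276 -9.68398775615239
side strap_slot 0.54 [277.8 234.8] [524.2  79.3  20. ]
side strap_boss 0.81 [289.4 209.8] [509.4   3.9  40. ]
```

The strap lies flat: its top reads 26 mm all along. Release and retreat upwards.

send_rows(
  targets=[
    {"offset": [0,0,0],"spin": 0},
    {"offset": [0,0,0],"spin": 0},
    {"offset": [0,0,0],"spin": 0},
    {"offset": [0,0,0],"spin": 0},
    {"offset": [0,0,0],"spin": 0},
    {"offset": [0,0,0],"spin": 0},
  ],
  grip=1,
)

```text
time_s: 15.58
eef_pos: [519.2, 115.7, 31.3]
ee_rot: [-0.0, 0.73, 0.684, -0.0]
force: [0.6, 0.2, 0.4]
grip_width: 0.922
grip_force: 0.0
```

send_rows(
  targets=[
    {"offset": [0,0,2],"spin": 0},
    {"offset": [0,0,5],"spin": 0},
    {"offset": [0,0,9],"spin": 0},
    {"offset": [-4,0,12],"spin": 0},
    {"offset": [-8,2,14],"spin": 0},
    {"offset": [-12,4,14],"spin": 0},
    {"offset": [-16,6,14],"spin": 0},
    {"offset": [-18,6,14],"spin": 0},
  ],
)

```text
time_s: 16.25
eef_pos: [337.6, 176.6, 171.7]
ee_rot: [0.0, 0.73, 0.684, 0.001]
force: [-0.5, 0.7, 0.1]
grip_width: 1.002
grip_force: 0.0
```

```bash
python3 - <<'E'
from m import *
im=strap(1.505);cv2.imwrite("pics/s3.png",im)
E
```

```text
tcp [337.6 176.6 171.7] ang 1.5059128208756587 16.25 [-0.5  0.7  0.1] [ 0. -0.  0.] 1.0024264592972432 0.0
top 15 38 86 zmed 25.88108680578506 lat -21.19162995970687 22.609037284936395 2.932394449862649
top 68 85 58 zmed 25.90102554830542 lat -23.72068061067655 21.498081002352393 1.2512590029503632
top 85 100 51 zmed 26.121244415749015 lat -16.166156790704353 20.747765416281222 2.8164208258684593
top 100 114 42 zmed 26.349903509350902 lat -14.84516493010143 23.860832508925906 1.7039920079195428
top strap_slot 0.6 [253.9 226.5] [520.8  77.6  20. ]
top stud 0.47 [250.9 227.1] [519.   85.8  20. ]
top strap_boss 0.66 [282.5 229.2] [512.3  -1.6  40. ]
side 15 38 29 zmed 25.076487860357094 lat -18.78885921970934 18.81553508875398 6.603815173715241
side 68 85 58 zmed 25.763189624934544 lat -19.055302285220453 18.672772251149578 0.09647905374934165
side 85 100 60 zmed 25.647376972435822 lat -18.33831601718275 18.57516037324984 -0.25818173444037545
side 100 114 56 zmed 25.82475921821134 lat -17.848871542556036 18.91492811666193 1.5386223047736283
side strap_slot 0.97 [279.1 233.5] [521.9  74.1  20. ]
side stud 0.35 [282.6 232.6] [514.   69.1  20. ]
side strap_boss 0.79 [288.1 210.6] [512.1   7.6  40. ]
side strap_boss 0.52 [277.1 238. ] [520.3 109.2  40. ]
```

View pics/s3.png

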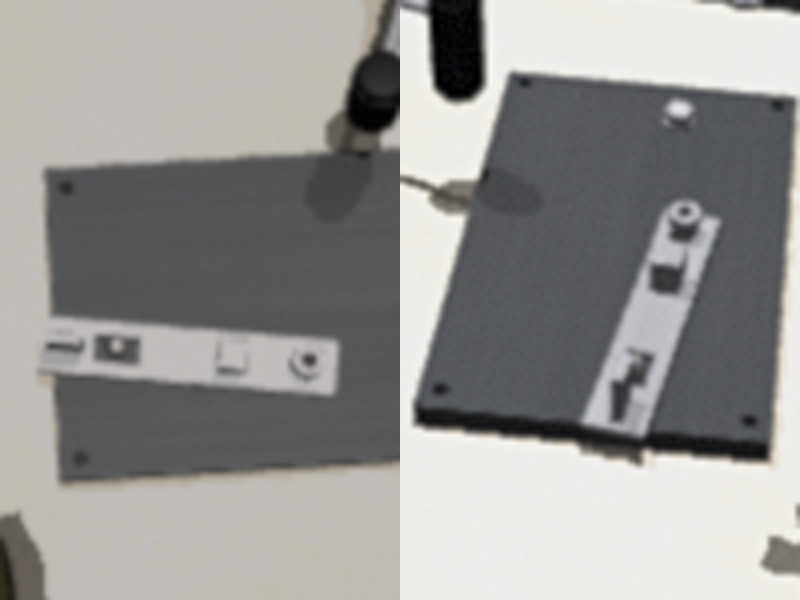

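The stud shows inside the slot at (117,345) in the left crop. The strap lies flat (25–26 mm all along) and the gripper is clear, so I hand in.

```bash
python3 -c "
from rig import ctrl
print(ctrl.finish_job())"
```

```text
the job is handed in; nothing more can be done
None
```

The job is handed in: I swung the strap out by its boss, released it flat, then regripped it by the tab and lowered it over the stud. The last picture shows the stud inside the slot, the strap flat on the plate and the gripper clear, at about 16 s of the 51 s allowed.

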